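# Set a bench thickness tester with its gauge blade

### The arm

A 7-joint arm with a two-finger parallel gripper is mounted at the origin on the work surface. World frame = base frame: x ahead of the robot, y to its left, z up, the work surface at z = 0. Lengths are in mm, angles in rad, forces in N, time in s.
With the tool pointing down it reaches from about 425 to 825 mm from the base axis. Payload 3.6 kg.
Tool frame: the origin (TCP) lies midway between the tips of the shut fingers; the grasp point (between the pads) lies 19 mm behind it; x points along the fingers, y is the direction in which the jaws open and shut, and the axes are right-handed (so a half turn about x gives the same grasp; the last joint's range is limited). The gripper opens to 93 mm and grips with 3 to 60 N. Pads are 15 mm wide; open, the fingers measure 128 mm over their backs; the gripper's body (75 mm by 188 mm) begins 65 mm behind the grasp point.
Start: joints at [-1.218, 0.615, -0.013, 1.423, 0.008, 1.103, -0.04], TCP at [240.338, 603.903, 218.64] pointing down, gripper open.
Joint ranges: [-3.12, 3.12], [-0.3, 2.06], [-1.34, 1.32], [0.26, 2.42], [-1.36, 4.5], [0.01, 1.98], [-2.84, 2.84]. Speed limits (rad/s): [2.79, 2.79, 3.14, 3.14, 3.14, 3.14, 3.14].

### API

Orientations are given as a rotation vector (axis times angle).
In Python, from plant import * gives the robot as it stands.
- The arm moves only by the tool play_rows, never from a script. Its argument "steps" is a list of rows, each a list of 6 numbers: the shift along the tool's x, y, z in m, then the turn, a rotation vector about the tool's x, y, z in degrees. A call has 1 to 10 rows; each row is the pose to reach, as a shift and turn from the pose commanded when the call began, along the tool's axes at that moment; what a row does not reach only later rows make up. A row lasts 1/10 s, in which the tool goes at most 50 mm and 8.59 degrees, less where a joint would pass 70% of its speed; a pose out of reach is approached as far as the arm can. A call with a gripper value outside its range is refused whole. "grip" is the closure, from 0 (fully open) to 1 (shut), set as the call begins (left out, the last holds). The fingers move at their own pace and stop on an object; "force" is the grip in N (left out, the last holds). Time passes only in rows, so rows that repeat a pose let the fingers close. It gives the time, the measured TCP pose, the force and the opening at its end, in the units of the state.
- get_obs(): the state, without advancing time (a new reading comes with each control period).
- camera(name): name is "side" or "top" or "wrist"; returns the picture (420x560x3 uint8, red, green, blue); there is no depth.
- camera_model(name): a dict with "fx", "fy", "cx", "cy" (pixels), "cam_to_world" (4x4, takes a point from camera to world coordinates). Camera axes: x right, y up, looking along -z (the intrinsics and any distortion apply to the point x, -y, -z); pixel columns grow to the right and rows downward; lengths in mm; the calibration is good to about 2 mm. A picture is of the moment at which its call begins: read the wrist's pose just before it. camera_model takes no time and is no camera call; for the wrist camera it gives the pose at the moment of the call.
- close_job(): hands the job in, once; it reports no verdict.
The state is a dict: "t": time; "qpos": joint angles; "qd": joint speeds; "joint_torque": joint torques, N m; "tcp_pos": TCP position; "ee_rot": TCP orientation; "ft_force": force on the tool from outside, world axes, zero at the start; "moment": the same for the moment, N m; "finger_gap": finger opening in mm.
Only numpy, scipy, OpenCV 4.12 (cv2) and the standard library are available. Lean on these libraries where they do the work, as an engineer would, in place of code of your own. Each camera call takes 0.05 s, during which the arm holds its last target.

### The job

Set the thickness tester: take the gauge with the wide blade and the square grip block and slide its blade, lying flat, into the slot until the pale line scribed across the blade is level with the slot's front face. Leave it lying there, let go, then press the tester's black plunger knob down until the plunger rests on the blade. Leave the other gauge, the specimen tray and the tube rack where they are.

Things in the scene. Friction and masses are not known exactly. Their poses are not given: they have to be found in the camera images.
- gauge_grip (a point): The gauge to use: flat dark steel blade 121 x 24 x 4 mm lying on the table, with a square dark steel grip block (36 long, 22 wide, from 4 to 30 mm above the blade's underside) at its rear end; about 250 g. Point: middle of the block, 15 mm above the blade's underside, 103 mm behind the tip (block's front end 85 mm behind it). +x along the blade to its free tip, y across, z up.
- gauge_line (a point): Middle of the thin pale line scribed across the top of that blade, 50 mm behind the tip and 53 mm ahead of the middle of the grip block; on the blade's top face, 4 mm above its underside. Axes as the gauge: x to the tip, y across, z up.
- gauge_tip (a point): Middle of the free end of that blade, half-way through its thickness (2 mm above its underside). Axes as the gauge.
- slot_mouth (a point): Middle of the tester's slot mouth, on the bridge's front face, at the height of the ledge and slot floor (22 mm above the table). The slot is 30 mm wide, 9 mm high and runs right through the bridge; two guide cheeks 9 mm high flare to about 45 mm over the last 15 mm of ledge before the mouth. +x runs into the slot, y across it, z up; the ledge is on the -x side.
- tester: Thickness tester: low grey fixture fixed to the table. Base 180 x 80 mm, 22 mm high; one half (90 mm long) is an open flat ledge, the other carries a bridge 90 mm long, its top 50 mm above the table, with the slot under it. A dial (42 mm across, top 64 mm above the table) lies on the bridge 67 mm behind its front face. Origin: on the table, below the slot mouth; axes as the slot mouth.
- plunger (a joint): How far the plunger is pressed down, in m: 0 fully up (it starts there or up to 3 mm down), 0.010 when it rests on a blade lying on the slot floor, 0.014 when it rests on the bare floor. It moves straight down, takes about 5 N, has no spring and stays where it is left.
- plunger_top (a point): Middle of the top of the plunger's round black knob (30 mm across, 14 mm high), which stands on top of the bridge, 25 mm behind the slot's front face; 80 mm above the table when the plunger is fully up, 70 mm when it rests on the blade. z up.
- spare_grip (a point): Bystander: another gauge, with a narrow blade (12 mm wide, 121 mm long) and a round dark knob (24 mm across, up to 30 mm high) in place of the block; loose, lying flat. This point is on the knob's axis, 15 mm above the table; +x to its tip, 105 mm away.
- tray: Bystander: white specimen tray 100 x 150 x 22 mm with three potsherds, loose; origin in the middle of its underside.
- rack: Bystander: wooden rack 50 x 120 mm with three capped tubes, 115 mm high, loose; origin in the middle of its underside.
Mind the look-alikes: they are no part of the job. Leave any yellow look-alike of the part that bears gauge_grip alone.

How it is judged (in metres and radians):
On the way, in this order (a step that is already met when the one before it is completed fails the run):
1. the blade lies in the slot with its line level with the slot's front face, let go, the plunger still up (x of gauge_line in the frame of slot_mouth between -0.005 and 0.005 m and y of gauge_line in the frame of slot_mouth between -0.006 and 0.006 m and z of gauge_line in the frame of slot_mouth between 0 and 0.009 m and x of gauge_tip in the frame of slot_mouth above 0.04 m and angle between the x axis of gauge_line and the x axis of slot_mouth, either way round below 0.15 rad and value of joint plunger below 0.006 m and contact force between the fingers and gauge below 0.05 N), for 0.2 s.
2. the plunger is pressed down onto the blade (x of gauge_line in the frame of slot_mouth between -0.005 and 0.005 m and y of gauge_line in the frame of slot_mouth between -0.006 and 0.006 m and z of gauge_line in the frame of slot_mouth between 0 and 0.009 m and x of gauge_tip in the frame of slot_mouth above 0.04 m and angle between the x axis of gauge_line and the x axis of slot_mouth, either way round below 0.15 rad and value of joint plunger between 0.0085 and 0.0115 m), for 0.2 s.
At the end, for the whole second after the job is handed in: The gauge lies still and flat in the slot, tip inwards, its line within 5 mm of the slot's front face, within 6 mm of the slot's middle and within 0.15 rad of its direction, and the plunger rests on the blade (joint between 0.0085 and 0.0115 m) (all of step 2 and linear speed of gauge below 0.01 m/s); the robot touches nothing.
It fails at once if another gauge, the tray or the rack is pushed more than 20 mm from its place (distance of any of spare_grip, tray, rack from where it was at the start of the episode above 0.02 m).
It also fails if it takes over 45 s, if anything falls off the work surface, if the arm or the gripper's body presses on something with over 40 N, if the wrist force passes 120 N, or if a joint passes its speed limit or range.

## Working session

There is one attempt and no reset: what is moved stays moved. The work goes in short steps, Python scripts to look and compute and a tool call to move; the robot and the scene stay as the last step left them, time stands still between calls to the robot, and variables do not carry over. Pictures are saved under pics/ and viewed, and the job is handed in when it is done.

Besides the shell and the picture viewer there is one more tool, called after "Emit:" by a JSON object that holds its "op" and its "data", one argument or row to a line. play_rows: Moves the arm, as the interface text tells. Its arguments: {"type":"object","properties":{"steps":{"type":"array","items":{"type":"array","items":{"type":"number"}}},"grip":{"type":"number"},"force":{"type":"number"}},"required":["steps"]}

```bash
mkdir -p pics; ls; python3 - <<'E'
from plant import *
import cv2,numpy as np
o=get_obs();print({k:np.round(v,3) for k,v in o.items()})
for n in ["top","side","wrist"]:
    m=camera_model(n);print(n,{k:np.round(v,2) for k,v in m.items()})
    cv2.imwrite(f"pics/{n}0.png",camera(n)[:,:,::-1])
E
```

```text
pics
{'t': np.float64(0.0), 'qpos': array([-1.218,  0.616, -0.013,  1.425,  0.008,  1.103, -0.04 ]), 'qd': array([-0.001,  0.001,  0.   , -0.   ,  0.   , -0.001,  0.001]), 'joint_torque': array([ 0.0000e+00, -4.5894e+01,  2.1000e-01, -1.6574e+01, -6.1000e-02,
        2.1000e-02,  0.0000e+00]), 'tcp_pos': array([240.081, 603.195, 217.51 ]), 'ee_rot': array([ 0.295,  1.551, -0.299]), 'ft_force': array([0.717, 0.095, 0.388]), 'moment': array([-0.032, -0.014, -0.026]), 'finger_gap': np.float64(93.113)}
top {'fx': np.float64(485.05), 'fy': np.float64(485.05), 'cx': np.float64(282.8), 'cy': np.float64(216.93), 'cam_to_world': array([[-1.00000e-02,  9.90000e-01, -1.10000e-01,  4.81720e+02],
       [-1.00000e+00, -1.00000e-02,  1.00000e-02,  6.61000e+00],
       [ 1.00000e-02,  1.10000e-01,  9.90000e-01,  1.18751e+03],
       [ 0.00000e+00,  0.00000e+00,  0.00000e+00,  1.00000e+00]])}
side {'fx': np.float64(390.66), 'fy': np.float64(390.66), 'cx': np.float64(288.51), 'cy': np.float64(208.1), 'cam_to_world': array([[ 9.8000e-01,  1.1000e-01, -1.5000e-01,  4.4527e+02],
       [-1.8000e-01,  6.7000e-01, -7.2000e-01, -7.3585e+02],
       [ 2.0000e-02,  7.4000e-01,  6.7000e-01,  7.9231e+02],
       [ 0.0000e+00,  0.0000e+00,  0.0000e+00,  1.0000e+00]])}
wrist {'fx': np.float64(292.79), 'fy': np.float64(292.79), 'cx': np.float64(282.08), 'cy': np.float64(208.94), 'cam_to_world': array([[ 3.7000e-01, -9.0000e-01, -2.4000e-01,  1.7388e+02],
       [ 9.3000e-01,  3.6000e-01,  1.0000e-01,  6.3001e+02],
       [-0.0000e+00, -2.6000e-01,  9.7000e-01,  3.8343e+02],
       [ 0.0000e+00,  0.0000e+00,  0.0000e+00,  1.0000e+00]])}
```

View pics/top0.png

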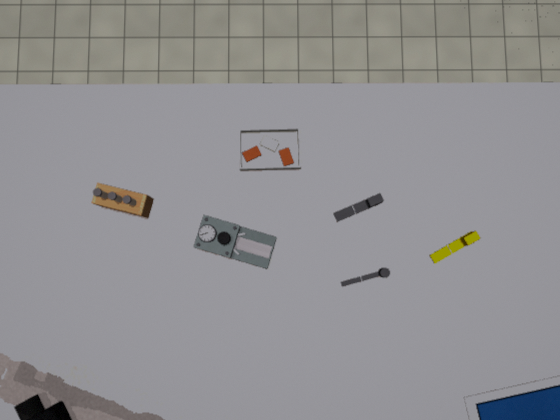

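View pics/side0.png

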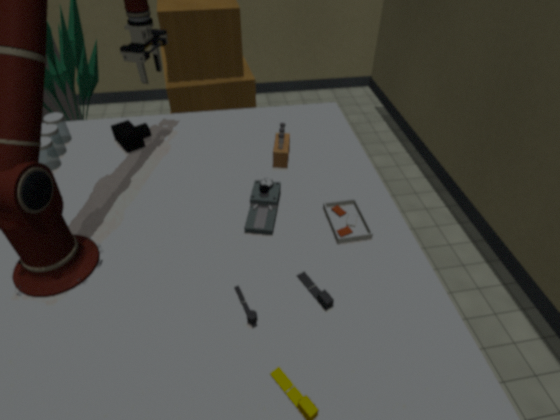

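View pics/wrist0.png

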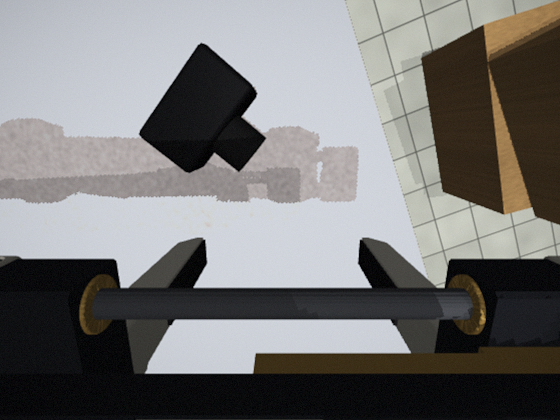

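Candidates in the top view are the dark wide gauge with a square block (358,207), the dark narrow gauge with a round knob (365,277, the spare) and the yellow look-alike (455,247). I choose (358,207). The tester is at (235,242), with its ledge to the right. Next is a close crop to check the choice.

```bash
python3 - <<'E'
import cv2,numpy as np
im=cv2.imread("pics/top0.png")
a=cv2.resize(im[185:230,325:395],None,fx=8,fy=8,interpolation=cv2.INTER_CUBIC)
b=cv2.resize(im[205:280,185:285],None,fx=7,fy=7,interpolation=cv2.INTER_CUBIC)
a=cv2.convertScaleAbs(a,alpha=1.6,beta=10)
cv2.imwrite("pics/c1.png",a);cv2.imwrite("pics/c2.png",b)
E
```

```text
(no output)
```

View pics/c1.png

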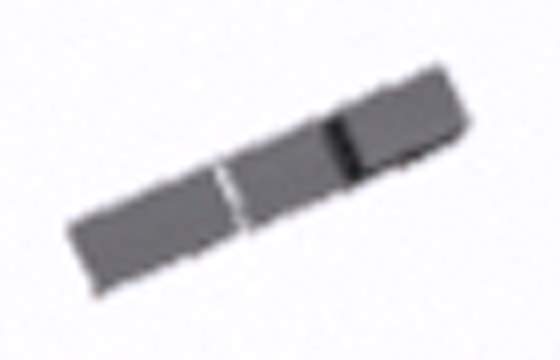

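View pics/c2.png

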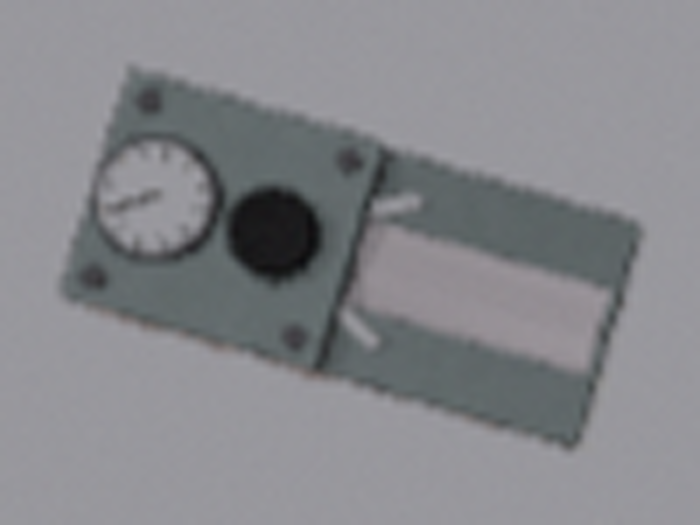

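The crop confirms it: a wide blade with a pale line at about (354,209.6), the tip at (335,217.5) and a square block at the right.

```bash
cat > h.py <<'E'
from plant import *
import cv2,numpy as np
from scipy.spatial.transform import Rotation as R
def p2w(m,u,v,z):
    d=np.array([(u-m['cx'])/m['fx'],-(v-m['cy'])/m['fy'],-1]);T=m['cam_to_world']
    d=T[:3,:3]@d;o=T[:3,3];return o+d*(z-o[2])/d[2]
def w2p(m,p):
    T=m['cam_to_world'];q=T[:3,:3].T@(np.array(p,float)-T[:3,3])
    return np.array([m['cx']-m['fx']*q[0]/q[2], m['cy']+m['fy']*q[1]/q[2]])
E
python3 - <<'E'
from h import *
m=camera_model("top")
f=lambda x,y,x0,y0,s,z:p2w(m,(x+.5)/s-.5+x0,(y+.5)/s-.5+y0,z)
g=lambda x,y,z:f(x,y,325,185,8,z)
t=lambda x,y,z:f(x,y,185,205,7,z)
tipA,tipB=g(68,225,4),g(97,295,4);lA,lB=g(221,165,4),g(243,228,4)
rA,rB=g(440,65,30),g(470,122,30)
tip=(tipA+tipB)/2;l=(lA+lB)/2;r=(rA+rB)/2
print("gauge",tip,l,r,np.hypot(*(tip-l)[:2]),np.hypot(*(tip-r)[:2]),[np.degrees(np.arctan2(*(tip-q)[1::-1])) for q in (l,r)])
fa,fb=t(383,150,50),t(318,370,50)
ea,eb=t(642,224,22),t(575,447,22)
ba,bb=t(132,68,50),t(62,292,50)
k=t(275,232,78)
fm=(fa+fb)/2;em=(ea+eb)/2;bm=(ba+bb)/2
print("front",fm,"edge",em,"back",bm,"knob",k)
print(np.linalg.norm(fa-fb),np.linalg.norm(ea-eb),np.linalg.norm(fm-bm),np.hypot(*(fm-em)[:2]))
for q in (fm-em,bm-fm,bm-em,k-fm):print(np.degrees(np.arctan2(q[1],q[0])),np.hypot(*q[:2]))
E
```

```text
gauge [ 607.23932373 -136.14630108    4.        ] [ 626.62284834 -182.59319702    4.        ] [ 654.40202457 -246.64203446   30.        ] 50.3292675207124 120.14003265557125 [np.float64(112.6520748038944), np.float64(113.11415877200862)]
front [545.77782812 105.60966448  50.        ] edge [520.92200246  19.69592475  22.        ] back [573.16380855 190.59812182  50.        ] knob [553.38321688 127.87967924  78.        ]
76.59717485403519 79.54272188097939 89.29182384713961 89.43703227825412
73.86424006652615 89.43703227825412
72.13941071048663 89.29182384713961
73.00252611106107 178.70860994006085
71.14455217646943 23.532859913243673
```

```bash
cat >> h.py <<'E'
def tgt(pos,yaw):
    # tool x down, tool y heading yaw (deg, world). returns candidates shift(m), rotvec deg from current (measured) pose
    o=get_obs();A=R.from_rotvec(o['ee_rot']);c=o['tcp_pos']
    print("cur",c.round(1),"axes y",A.as_matrix()[:,1].round(3),"yaw",np.degrees(np.arctan2(A.as_matrix()[1,1],A.as_matrix()[0,1])).round(2),"x",A.as_matrix()[:,0].round(4))
    for s in (0,180):
        a=np.radians(yaw+s);x=np.array([0,0,-1.]);y=np.array([np.cos(a),np.sin(a),0]);B=R.from_matrix(np.c_[x,y,np.cross(x,y)])
        print(s,"shift",(A.inv().apply(np.array(pos)-c)/1000).round(4),"turn",np.degrees((A.inv()*B).as_rotvec()).round(2))
E
python3 - <<'E'
from h import *
tgt((647,-231,130),23)
E
```

```text
cur [240.2 603.4 217.8] axes y [ 0.37   0.929 -0.002] yaw 68.3 x [-7.0e-04 -1.8e-03 -1.0e+00]
0 shift [ 0.089  -0.6246  0.6865] turn [45.3   0.05  0.11]
180 shift [ 0.089  -0.6246  0.6865] turn [-1.347e+02 -1.300e-01  6.000e-02]
```

Emit:
{"op": "play_rows", "data": {
  "steps": [
    [0.0,-0.3,0.34,22,0,0],
    [0.0,-0.3,0.34,22,0,0],
    [0.0,-0.3,0.34,22,0,0],
    [0.0,-0.3,0.34,22,0,0],
    [0.0,-0.3,0.34,22,0,0],
    [0.0,-0.3,0.34,22,0,0],
    [0.0,-0.3,0.34,22,0,0],
    [0.0,-0.3,0.34,22,0,0],
    [0.0,-0.62,0.68,45,0,0],
    [0.0,-0.62,0.68,45,0,0]
  ],
  "grip": 0,
  "force": 30
}}

```text
t: 1.15
tcp_pos: [464.3, 154.7, 218.7]
ee_rot: [0.832, 1.406, -0.832]
ft_force: [0.8, 0.1, -0.3]
finger_gap: 93.2
```

```bash
python3 - <<'E'
from h import *
tgt((647,-231,130),23)
E
```

```text
cur [464.3 154.7 218.7] axes y [0.877 0.481 0.   ] yaw 28.77 x [ 1.e-04  4.e-04 -1.e+00]
0 shift [ 0.0886 -0.0254  0.4261] turn [ 5.77 -0.02 -0.01]
180 shift [ 0.0886 -0.0254  0.4261] turn [-1.7423e+02  2.0000e-02 -2.0000e-02]
```

Emit:
{"op": "play_rows", "data": {
  "steps": [
    [0.08,-0.025,0.426,5.8,0,0],
    [0.08,-0.025,0.426,5.8,0,0],
    [0.08,-0.025,0.426,5.8,0,0],
    [0.08,-0.025,0.426,5.8,0,0],
    [0.08,-0.025,0.426,5.8,0,0],
    [0.08,-0.025,0.426,5.8,0,0],
    [0.08,-0.025,0.426,5.8,0,0],
    [0.08,-0.025,0.426,5.8,0,0],
    [0.08,-0.025,0.426,5.8,0,0],
    [0.08,-0.025,0.426,5.8,0,0]
  ]
}}

```text
t: 2.15
tcp_pos: [648.0, -235.0, 136.4]
ee_rot: [0.906, 1.372, -0.915]
ft_force: [-1.5, -1.0, -0.4]
finger_gap: 92.9
```

Emit:
{"op": "play_rows", "data": {
  "steps": [
    [0,0,0,0,0,0],
    [0,0,0,0,0,0]
  ]
}}

```text
t: 2.35
tcp_pos: [649.2, -225.4, 138.6]
ee_rot: [0.904, 1.377, -0.902]
ft_force: [0.1, -0.2, 0.5]
finger_gap: 93.0
```

```bash
python3 - <<'E'
from h import *
tgt((647,-231,130),23)
m=camera_model("wrist");im=camera("wrist");cv2.imwrite("pics/w1.png",im[:,:,::-1]);np.save("w1.npy",m['cam_to_world'])
h=np.array([np.cos(np.radians(113)),np.sin(np.radians(113))])
tip=np.array([607.2,-136.1])
for d,z in((0,4),(50,4),(85,30),(121,30),(121,4)):
  print(d,z,w2p(m,[*(tip-d*h),z]).round(1))
E
```

```text
cur [ 649.2 -225.4  138.6] axes y [0.918 0.398 0.001] yaw 23.43 x [-3.0e-04  2.1e-03 -1.0e+00]
0 shift [ 0.0086 -0.0043  0.0043] turn [ 0.43 -0.12 -0.03]
180 shift [ 0.0086 -0.0043  0.0043] turn [-1.7957e+02  5.0000e-02 -1.8000e-01]
0 4 [279.3 102.6]
50 4 [279.  154.9]
85 30 [278.6 194.1]
121 30 [278.5 229.8]
121 4 [278.8 222. ]
```

View pics/w1.png

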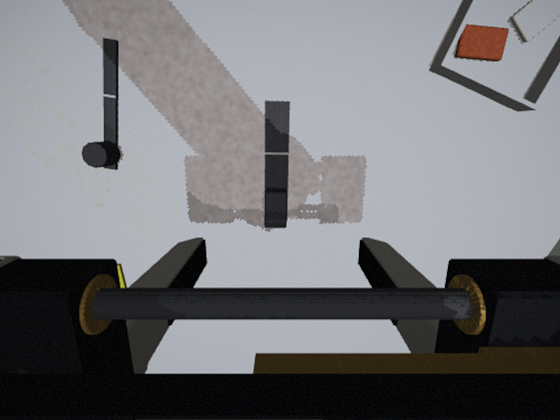

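The wrist view matches the plan: blade tip at (277.5,101), line at (276.5,154), block rear at (275.5,228). I refine with these points.

```bash
python3 - <<'E'
from h import *
im=cv2.imread("pics/w1.png")
cv2.imwrite("pics/w1c.png",cv2.convertScaleAbs(cv2.resize(im[92:240,240:315],None,fx=4,fy=4,interpolation=cv2.INTER_CUBIC),alpha=2.5,beta=0))
E
```

```text
(no output)
```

View pics/w1c.png

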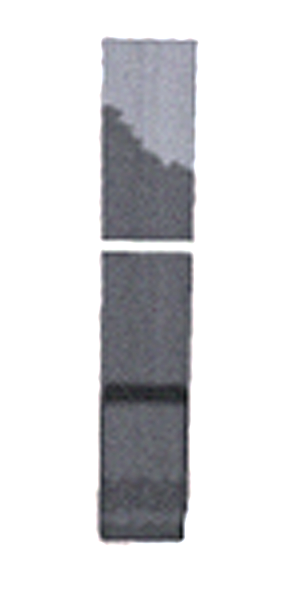

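```bash
python3 - <<'E'
from h import *
m=camera_model("wrist");m['cam_to_world']=np.load("w1.npy")
f=lambda x,y,z:p2w(m,(x+.5)/4-.5+240,(y+.5)/4-.5+92,z)
tip=f(149.5,40,4);l=f(147,246,4);b=f(145.5,390,30);r=f(144,535,30)
print(tip,l,b,r)
for q in(l,b,r):d=tip-q;print(np.hypot(*d[:2]),np.degrees(np.arctan2(d[1],d[0])))
h=(tip-r)[:2];h/=np.linalg.norm(h);print("grip", l[:2]-53*h, tip[:2]-103*h)
tgt((*(l[:2]-53*h),7),np.degrees(np.arctan2(h[1],h[0]))-90)
E
```

```text
[ 604.83376395 -136.16350654    4.        ] [ 623.55274725 -181.55295351    4.        ] [ 636.20787517 -210.93756644   30.        ] [ 650.07986422 -244.40152434   30.        ]
49.097884197505444 112.4116558394452
81.08942526434952 112.76221473324787
117.3144410894363 112.68610312012092
grip [ 643.99390771 -230.45243162] [ 644.55903805 -231.19456776]
cur [ 649.4 -225.1  138.9] axes y [0.917 0.398 0.001] yaw 23.47 x [ 1.0e-04  1.8e-03 -1.0e+00]
0 shift [ 0.1319 -0.0072  0.003 ] turn [ 0.79 -0.09 -0.05]
180 shift [ 0.1319 -0.0072  0.003 ] turn [-1.7921e+02  7.0000e-02 -1.5000e-01]
```

Emit:
{"op": "play_rows", "data": {
  "steps": [
    [0.05,-0.006,0.0035,0.7,0,0],
    [0.09,-0.006,0.0035,0.7,0,0],
    [0.11,-0.006,0.0035,0.7,0,0],
    [0.122,-0.006,0.0035,0.7,0,0],
    [0.128,-0.006,0.0035,0.7,0,0],
    [0.131,-0.006,0.0035,0.7,0,0],
    [0.131,-0.006,0.0035,0.7,0,0],
    [0.131,-0.006,0.0035,0.7,0,0]
  ]
}}

```text
t: 3.2
tcp_pos: [646.0, -233.6, 9.0]
ee_rot: [0.914, 1.368, -0.913]
ft_force: [-0.2, -0.0, 0.1]
finger_gap: 93.0
```

```bash
python3 - <<'E'
from h import *
tgt((645.5,-230.8,7),22.7)
im=camera("wrist");cv2.imwrite("pics/w2.png",im[:,:,::-1])
E
```

```text
cur [ 646.  -233.6    9. ] axes y [0.923 0.385 0.002] yaw 22.62 x [ 2.3e-03 -9.0e-04 -1.0e+00]
0 shift [ 0.002   0.0006 -0.0027] turn [-0.08  0.1  -0.1 ]
180 shift [ 0.002   0.0006 -0.0027] turn [ 1.7992e+02 -1.6000e-01 -1.5000e-01]
```

View pics/w2.png

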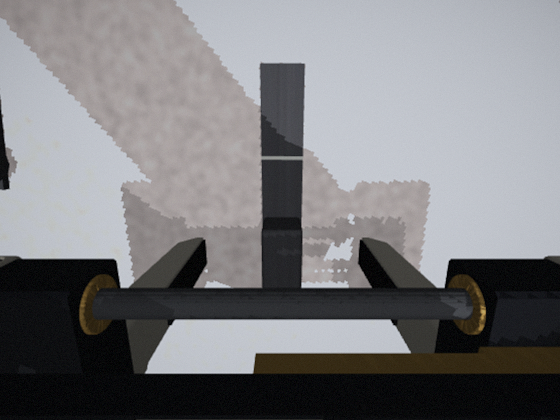

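The gauge is centred between the fingers, so I close on the block.

Emit:
{"op": "play_rows", "data": {
  "steps": [
    [0.0015,0.0005,-0.0025,0,0,0],
    [0.0015,0.0005,-0.0025,0,0,0],
    [0.0015,0.0005,-0.0025,0,0,0]
  ]
}}

```text
t: 3.55
tcp_pos: [644.6, -230.6, 6.3]
ee_rot: [0.914, 1.371, -0.914]
ft_force: [-0.7, -0.3, -0.5]
finger_gap: 93.0
```

Emit:
{"op": "play_rows", "data": {
  "steps": [
    [0,0,0,0,0,0],
    [0,0,0,0,0,0],
    [0,0,0,0,0,0],
    [0,0,0,0,0,0],
    [0,0,0,0,0,0],
    [0,0,0,0,0,0],
    [0,0,0,0,0,0],
    [0,0,0,0,0,0]
  ],
  "grip": 1,
  "force": 40
}}

```text
t: 4.35
tcp_pos: [644.5, -230.8, 6.1]
ee_rot: [0.914, 1.37, -0.914]
ft_force: [0.7, -1.0, -0.7]
finger_gap: 33.5
```

Emit:
{"op": "play_rows", "data": {
  "steps": [
    [0,0,0,0,0,0],
    [0,0,0,0,0,0],
    [0,0,0,0,0,0],
    [0,0,0,0,0,0],
    [0,0,0,0,0,0]
  ]
}}

```text
t: 4.85
tcp_pos: [644.5, -230.8, 6.1]
ee_rot: [0.914, 1.371, -0.914]
ft_force: [0.1, 0.1, 0.4]
finger_gap: 21.8
```

Emit:
{"op": "play_rows", "data": {
  "steps": [
    [-0.02,0,0,0,0,0],
    [-0.04,0,0,0,0,0],
    [-0.07,0,0,0,0,0],
    [-0.1,0,0,0,0,0],
    [-0.12,0,0,0,0,0],
    [-0.12,0,0,0,0,0],
    [-0.12,0,0,0,0,0]
  ]
}}

```text
t: 5.55
tcp_pos: [643.8, -230.4, 125.1]
ee_rot: [0.914, 1.372, -0.914]
ft_force: [-0.3, -0.6, -3.4]
finger_gap: 21.9
```

```bash
python3 - <<'E'
from h import *
tgt((523,31,126),-17)
m=camera_model("wrist");np.save("w3.npy",m['cam_to_world'])
im=camera("wrist");cv2.imwrite("pics/w3.png",im[:,:,::-1])
E
```

```text
cur [ 643.8 -230.4  125.1] axes y [ 0.923  0.385 -0.001] yaw 22.61 x [-1.7e-03  7.0e-04 -1.0e+00]
0 shift [-0.0005 -0.011  -0.2878] turn [39.61 -0.05  0.1 ]
180 shift [-0.0005 -0.011  -0.2878] turn [-1.4039e+02 -1.2000e-01 -6.0000e-02]
```

View pics/w3.png

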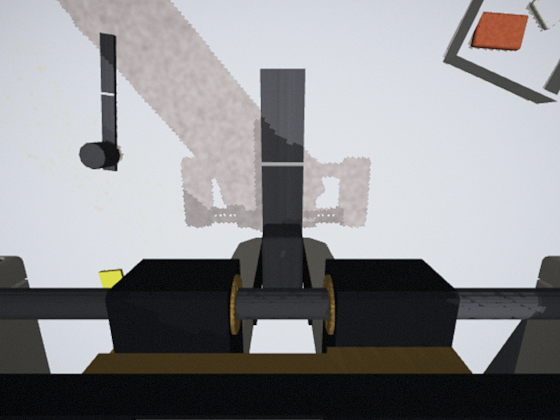

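The gauge is lifted, lying flat and aligned: tip at row 69, line at (282.5,163.5). Next I move to a point before the slot.

```bash
python3 - <<'E'
from h import *
m=camera_model("wrist");m['cam_to_world']=np.load("w3.npy")
o=get_obs();A=R.from_rotvec(o['ee_rot'])
for n,u,v,z in(("tip",282.8,69,-2),("line",282.5,163.5,-2)):
  p=p2w(m,u,v,o['tcp_pos'][2]+z);print(n,A.inv().apply(p-o['tcp_pos']).round(2))
tgt((508,-17,110),-17)
E
```

```text
tip [   2.28    0.26 -102.71]
line [  2.15   0.09 -52.96]
cur [ 643.2 -230.1  124.1] axes y [ 0.923  0.385 -0.003] yaw 22.62 x [-0.0036  0.0015 -1.    ]
0 shift [ 0.0149 -0.0428 -0.2487] turn [39.62 -0.1   0.21]
180 shift [ 0.0149 -0.0428 -0.2487] turn [-1.4038e+02 -2.7000e-01 -1.2000e-01]
```

Emit:
{"op": "play_rows", "data": {
  "steps": [
    [0.004,-0.01,-0.04,6,0,0],
    [0.006,-0.016,-0.08,13,0,0],
    [0.008,-0.022,-0.12,20,0,0],
    [0.01,-0.03,-0.16,27,0,0],
    [0.012,-0.036,-0.2,34,0,0],
    [0.014,-0.042,-0.235,39.6,0,0],
    [0.014,-0.042,-0.248,39.6,0,0],
    [0.014,-0.042,-0.248,39.6,0,0],
    [0.014,-0.042,-0.248,39.6,0,0],
    [0.014,-0.042,-0.248,39.6,0,0]
  ]
}}

```text
t: 6.6
tcp_pos: [511.5, -20.3, 112.2]
ee_rot: [1.425, 1.05, -1.425]
ft_force: [0.3, 0.3, -2.1]
finger_gap: 21.9
```

```bash
python3 - <<'E'
from h import *
tgt((508,-17,110),-17)
for n in("wrist","top"):
  m=camera_model(n);np.save(n+"4.npy",m['cam_to_world'])
  im=camera(n);cv2.imwrite(f"pics/{n}4.png",im[:,:,::-1])
E
```

```text
cur [511.5 -20.3 112.2] axes y [ 0.956 -0.294  0.002] yaw -17.13 x [ 0.0013 -0.0018 -1.    ]
0 shift [ 0.0022 -0.0043 -0.0022] turn [-0.13  0.08 -0.1 ]
180 shift [ 0.0022 -0.0043 -0.0022] turn [ 1.7987e+02 -1.6000e-01 -1.2000e-01]
```

View pics/wrist4.png

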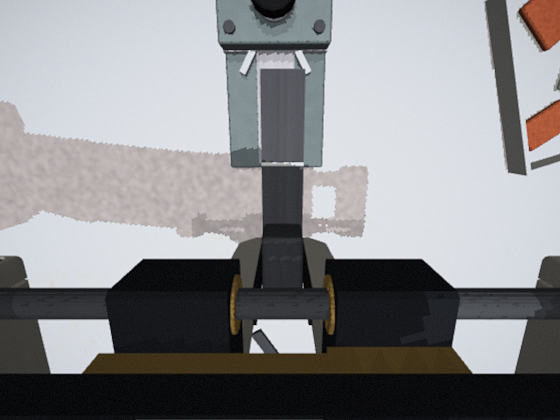

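```bash
python3 - <<'E'
from h import *
im=cv2.imread("pics/wrist4.png")
cv2.imwrite("pics/w4c.png",cv2.resize(im[0:180,205:345],None,fx=4,fy=4,interpolation=cv2.INTER_CUBIC)[:600] if 0 else cv2.resize(im[0:100,205:345],None,fx=5.5,fy=5.5,interpolation=cv2.INTER_CUBIC))
cv2.imwrite("pics/w4d.png",cv2.resize(im[90:180,205:345],None,fx=5.5,fy=5.5,interpolation=cv2.INTER_CUBIC))
E
```

```text
(no output)
```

View pics/w4c.png

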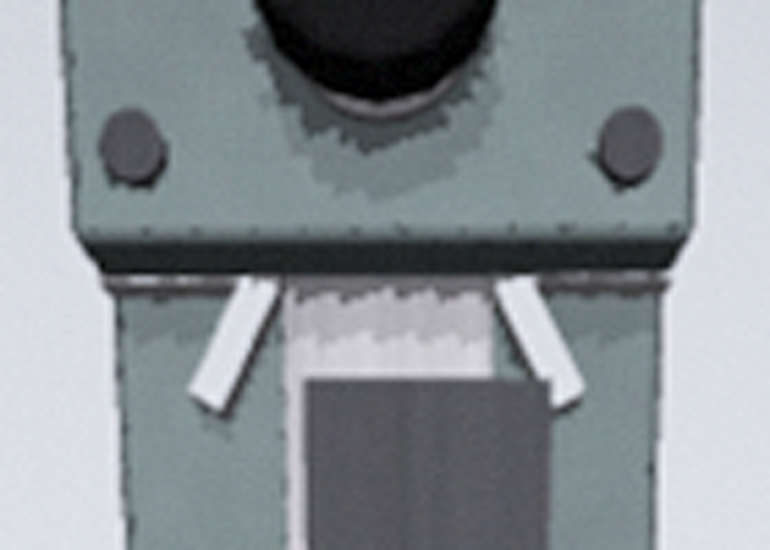

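View pics/w4d.png

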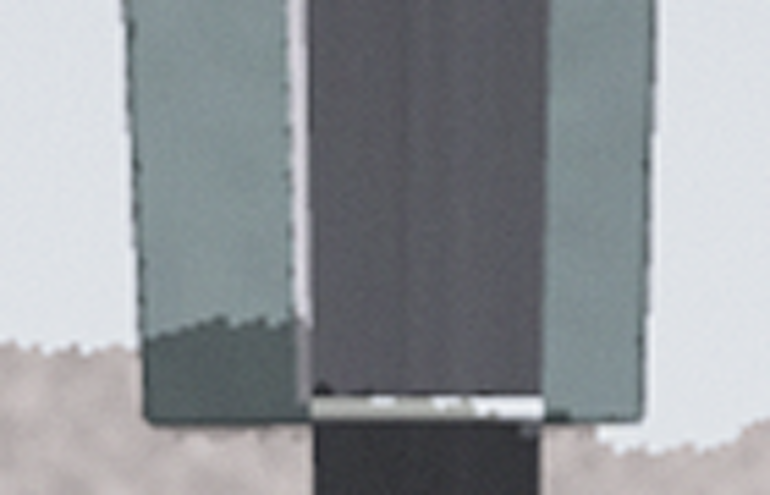

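```bash
python3 - <<'E'
from h import *
m=camera_model("wrist");m['cam_to_world']=np.load("wrist4.npy")
f=lambda x,y,y0,z:p2w(m,(x+.5)/5.5-.5+205,(y+.5)/5.5-.5+y0,z)
fa,fb=f(77,236,0,50),f(693,233,0,50);ea,eb=f(145,424,90,22),f(644,422,90,22)
ga,gb=f(117,300,0,22),f(663,300,0,22)
F=(fa+fb)/2;E=(ea+eb)/2;G=(ga+gb)/2
print(F,E,G,np.linalg.norm(fa-fb),np.linalg.norm(ea-eb),np.linalg.norm(ga-gb))
for d in(F-E,fb-fa,eb-ea,G-E):print(np.degrees(np.arctan2(d[1],d[0])),np.hypot(*d[:2]))
o=get_obs();A=R.from_rotvec(o['ee_rot']);
print(A.inv().apply(F-o['tcp_pos']),A.inv().apply(E-o['tcp_pos']))
E
```

```text
[544.49879543 106.65389097  50.        ] [518.26235518  20.71124141  22.        ] [544.270377   105.59162356  22.        ] 78.36147331008073 78.99593856572673 78.72495493855479
73.02369818899889 89.85816496434832
-16.874279402561424 78.36147331008073
-16.948466857015 78.99593856572673
72.96452043715661 88.77553982883113
[  62.05249674   -5.49630299 -130.92369585] [ 90.13394323  -5.27412595 -41.09122505]
```

Emit:
{"op": "play_rows", "data": {
  "steps": [
    [0.0,-0.0055,0,-0.1,0,0],
    [0.03,-0.0055,0,-0.1,0,0],
    [0.06,-0.0055,0,-0.1,0,0],
    [0.075,-0.0055,0,-0.1,0,0],
    [0.08,-0.0055,0,-0.1,0,0],
    [0.08,-0.0055,0,-0.1,0,0],
    [0.08,-0.0055,0,-0.1,0,0],
    [0.08,-0.0055,0,-0.1,0,0]
  ]
}}

```text
t: 7.5
tcp_pos: [506.0, -16.6, 33.2]
ee_rot: [1.424, 1.053, -1.421]
ft_force: [0.4, -0.0, -2.6]
finger_gap: 21.6
```

```bash
python3 - <<'E'
from h import *
tgt((508,-17,30.5),-17)
for n in("wrist","side"):
  m=camera_model(n);np.save(n+"5.npy",m['cam_to_world'])
  im=camera(n);cv2.imwrite(f"pics/{n}5.png",im[:,:,::-1])
  o=get_obs();print(o['tcp_pos'],o['ft_force'])
im=cv2.imread("pics/wrist5.png")
cv2.imwrite("pics/w5c.png",cv2.resize(im[0:130,205:345],None,fx=4.5,fy=4.5,interpolation=cv2.INTER_CUBIC))
im=cv2.imread("pics/side5.png")
cv2.imwrite("pics/s5c.png",cv2.resize(im[160:260,210:320],None,fx=6,fy=6,interpolation=cv2.INTER_CUBIC))
E
```

```text
cur [506.  -16.6  33.2] axes y [ 0.957 -0.291  0.002] yaw -16.89 x [ 2.2e-03 -1.0e-04 -1.0e+00]
0 shift [ 0.0027  0.002  -0.0002] turn [ 0.11 -0.03 -0.12]
180 shift [ 0.0027  0.002  -0.0002] turn [-1.7989e+02  1.9000e-01 -5.0000e-02]
[505.92859081 -16.44943752  33.11458973] [-0.30310274 -0.97488127 -2.3851598 ]
[505.76789703 -16.40464907  32.99152241] [-0.39884468  1.1205281  -2.93695685]
```

View pics/w5c.png

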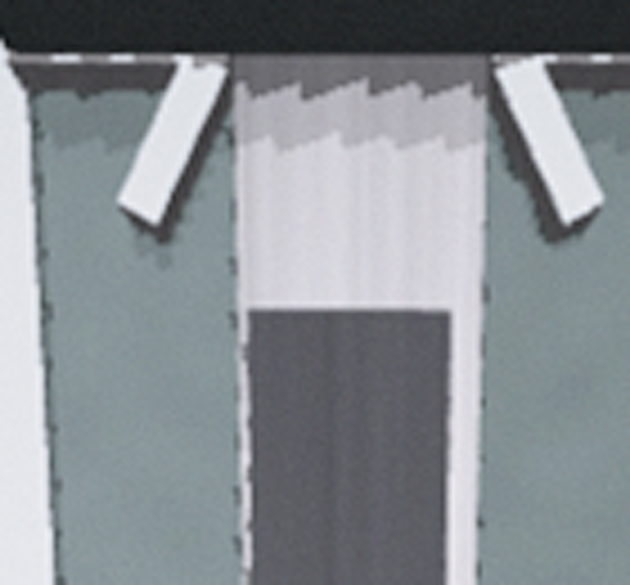

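View pics/s5c.png

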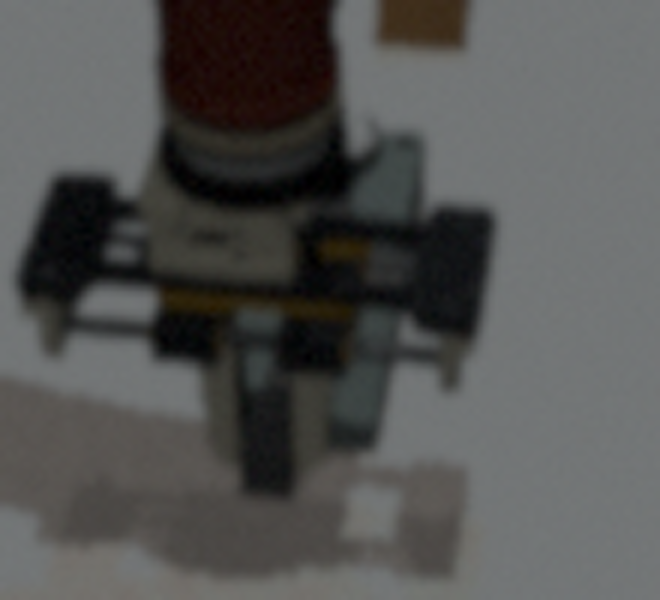

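The blade sits about 1.4 mm left of the lane's middle (crop gaps 13 px against 36 px), and it is about 2.5 mm high. I correct both, then advance partway.

Emit:
{"op": "play_rows", "data": {
  "steps": [
    [0.0025,0.0014,0,0.1,0,0],
    [0.0025,0.0014,0,0.1,0,0],
    [0.0025,0.0014,-0.008,0.1,0,0],
    [0.0025,0.0014,-0.016,0.1,0,0],
    [0.0025,0.0014,-0.02,0.1,0,0],
    [0.0025,0.0014,-0.02,0.1,0,0],
    [0.0025,0.0014,-0.02,0.1,0,0],
    [0.0025,0.0014,-0.02,0.1,0,0]
  ]
}}

```text
t: 8.4
tcp_pos: [512.2, 2.0, 29.7]
ee_rot: [1.424, 1.054, -1.425]
ft_force: [0.5, -0.1, -2.5]
finger_gap: 21.9
```

```bash
python3 - <<'E'
from h import *
tgt((544.5-53*.2924,106.65-53*.9563,30.5),-17)
n="wrist";m=camera_model(n);np.save(n+"6.npy",m['cam_to_world'])
im=camera(n);cv2.imwrite(f"pics/{n}6.png",im[:,:,::-1])
im=cv2.imread("pics/wrist6.png")
cv2.imwrite("pics/w6c.png",cv2.resize(im[0:130,205:345],None,fx=4.5,fy=4.5,interpolation=cv2.INTER_CUBIC))
E
```

```text
cur [512.2   2.   29.7] axes y [ 0.956 -0.293 -0.   ] yaw -17.01 x [-1.e-04 -4.e-04 -1.e+00]
0 shift [-0.0009  0.0003 -0.0565] turn [-0.01  0.03  0.  ]
180 shift [-0.0009  0.0003 -0.0565] turn [ 1.7999e+02  0.0000e+00 -4.0000e-02]
```

View pics/w6c.png

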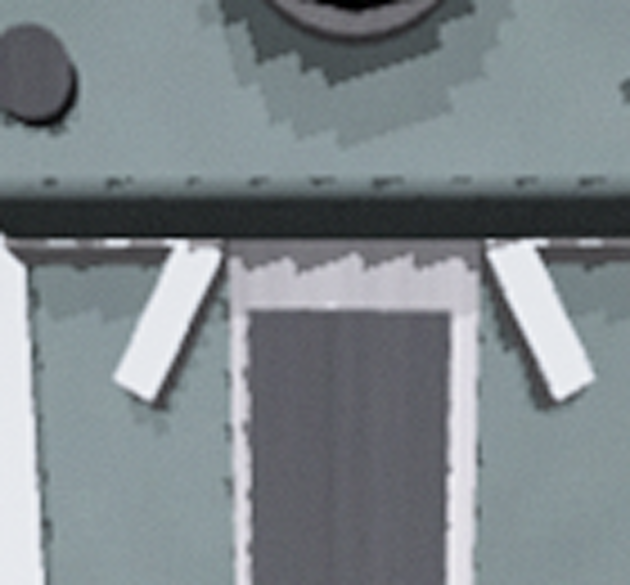

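Now nearly centred: gaps are 19 and 30 px, so I shift 0.6 mm right, then go in.

Emit:
{"op": "play_rows", "data": {
  "steps": [
    [-0.0005,0.0006,0,0,0,0],
    [-0.0005,0.0006,-0.008,0,0,0],
    [-0.0005,0.0006,-0.017,0,0,0],
    [-0.0005,0.0006,-0.026,0,0,0],
    [-0.0005,0.0006,-0.035,0,0,0],
    [-0.0005,0.0006,-0.044,0,0,0],
    [-0.0005,0.0006,-0.051,0,0,0],
    [-0.0005,0.0006,-0.053,0,0,0],
    [-0.0005,0.0006,-0.053,0,0,0],
    [-0.0005,0.0006,-0.053,0,0,0]
  ]
}}

```text
t: 9.45
tcp_pos: [528.2, 52.3, 30.2]
ee_rot: [1.424, 1.053, -1.425]
ft_force: [-0.4, 0.3, -2.9]
finger_gap: 21.5
```

```bash
python3 - <<'E'
from h import *
tgt((544.5-53*.2924,106.65-53*.9563,30.5),-17)
n="wrist";m=camera_model(n);np.save(n+"7.npy",m['cam_to_world'])
im=camera(n);cv2.imwrite(f"pics/{n}7.png",im[:,:,::-1])
im=cv2.imread("pics/wrist7.png")
cv2.imwrite("pics/w7c.png",cv2.resize(im[80:210,205:345],None,fx=4.5,fy=4.5,interpolation=cv2.INTER_CUBIC))
im=cv2.imread("pics/wrist7.png")
E
```

```text
cur [528.2  52.3  30.2] axes y [ 0.956 -0.293 -0.   ] yaw -17.03 x [-2.e-04 -6.e-04 -1.e+00]
0 shift [-0.0003 -0.0003 -0.0038] turn [-0.03  0.04  0.  ]
180 shift [-0.0003 -0.0003 -0.0038] turn [ 1.7997e+02  0.0000e+00 -6.0000e-02]
```

View pics/w7c.png

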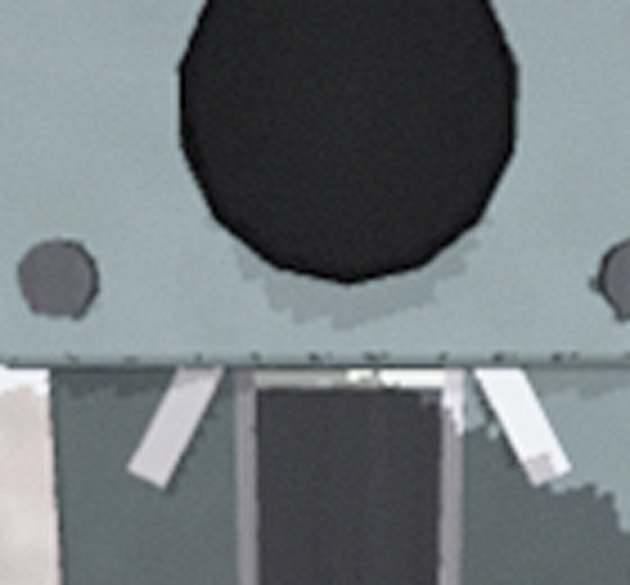

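```bash
python3 - <<'E'
from h import *
m=camera_model("wrist");m['cam_to_world']=np.load("wrist7.npy")
o=get_obs();A=R.from_rotvec(o['ee_rot'])
f=lambda x,y,z:A.inv().apply(p2w(m,(x+.5)/4.5-.5+205,(y+.5)/4.5-.5+80,z)-o['tcp_pos']).round(2)
print("line",f(350,378,28.2),"edge",f(300,363,50),f(300,368,50),"strip mid",f(348,550,22),f(349,400,22), "blade mid",f(348,550,28),"knob",f(349,100,78))
print(m['cam_to_world'][:3,3],o['tcp_pos'])
E
```

```text
line [  1.95  -0.68 -53.18] edge [-19.85  -6.2  -57.1 ] [-19.85  -6.21 -56.55] strip mid [  8.16  -0.94 -29.35] [  8.15  -0.8  -49.66] blade mid [  2.16  -0.94 -30.78] knob [-47.87  -0.85 -81.7 ]
[548.07688447 120.10174267 195.93005287] [528.2276191   52.13287649  30.18014098]
```

Line at -53.2 and front face edge at -56.8 along tool z, so I advance 3.7 mm and then lower.

Emit:
{"op": "play_rows", "data": {
  "steps": [
    [0,0,-0.002,0,0,0],
    [0,0,-0.0037,0,0,0],
    [0,0,-0.0037,0,0,0],
    [0.001,0,-0.0037,0,0,0],
    [0.002,0,-0.0037,0,0,0],
    [0.002,0,-0.0037,0,0,0],
    [0.002,0,-0.0037,0,0,0]
  ]
}}

```text
t: 10.2
tcp_pos: [529.4, 56.3, 28.1]
ee_rot: [1.424, 1.054, -1.424]
ft_force: [0.6, -0.3, -2.8]
finger_gap: 21.8
```

```bash
python3 - <<'E'
from h import *
n="wrist";m=camera_model(n);np.save(n+"8.npy",m['cam_to_world'])
im=camera(n);cv2.imwrite(f"pics/{n}8.png",im[:,:,::-1])
o=get_obs();print(o['tcp_pos'],o['ft_force'])
im=cv2.imread("pics/wrist8.png")
cv2.imwrite("pics/w8c.png",cv2.resize(im[80:210,205:345],None,fx=4.5,fy=4.5,interpolation=cv2.INTER_CUBIC))
E
```

```text
[529.44022688  56.3081871   28.13934537] [ 0.0871205   0.61557902 -2.85783365]
```

View pics/w8c.png

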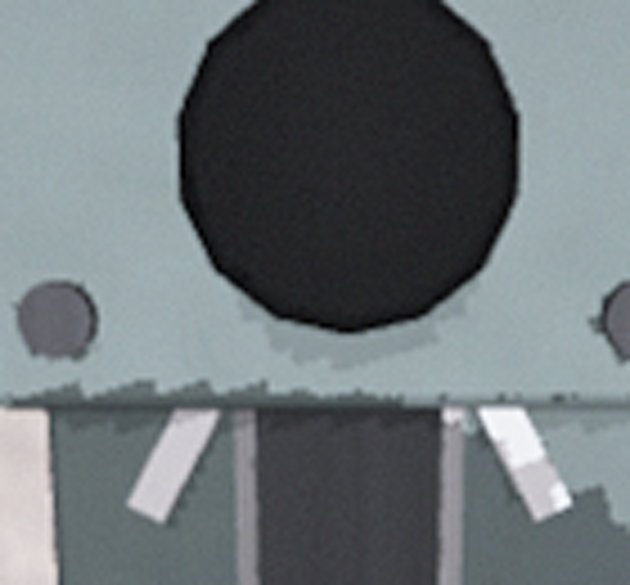

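```bash
python3 - <<'E'
from h import *
m=camera_model("wrist");m['cam_to_world']=np.load("wrist8.npy")
o=get_obs();A=R.from_rotvec(o['ee_rot'])
f=lambda x,y,z:A.inv().apply(p2w(m,(x+.5)/4.5-.5+205,(y+.5)/4.5-.5+80,z)-o['tcp_pos']).round(2)
print("edge",f(300,402,50),f(300,406,50),"knob",f(349,146,78))
E
```

```text
edge [-21.87  -6.1  -52.94] [-21.87  -6.11 -52.51] knob [-49.87  -0.77 -77.76]
```

The front face edge is at -52.7 and the line at -53.1, so they are level within 0.5 mm. I lower the last bit and release.

Emit:
{"op": "play_rows", "data": {
  "steps": [
    [0.0005,0,0.0004,0,0,0],
    [0.001,0,0.0004,0,0,0],
    [0.001,0,0.0004,0,0,0],
    [0.001,0,0.0004,0,0,0]
  ]
}}

```text
t: 10.65
tcp_pos: [529.5, 56.3, 28.0]
ee_rot: [1.425, 1.055, -1.423]
ft_force: [-1.1, 0.8, 5.7]
finger_gap: 21.8
```

Emit:
{"op": "play_rows", "data": {
  "steps": [
    [0,0,0,0,0,0],
    [0,0,0,0,0,0],
    [0,0,0,0,0,0],
    [0,0,0,0,0,0],
    [0,0,0,0,0,0],
    [0,0,0,0,0,0],
    [0,0,0,0,0,0]
  ],
  "grip": 0.3
}}

```text
t: 11.35
tcp_pos: [529.3, 56.0, 27.1]
ee_rot: [1.424, 1.054, -1.424]
ft_force: [-0.5, 0.1, -0.0]
finger_gap: 65.0
```

```bash
python3 - <<'E'
from h import *
n="wrist";m=camera_model(n);np.save(n+"9.npy",m['cam_to_world'])
im=camera(n);cv2.imwrite(f"pics/{n}9.png",im[:,:,::-1])
o=get_obs();print(o['tcp_pos'],o['ft_force'],o['finger_gap'])
E
```

```text
[529.32860762  55.97094951  27.12019696] [-0.68116514  0.35090523  0.02411656] 64.89529304001597
```

View pics/wrist9.png

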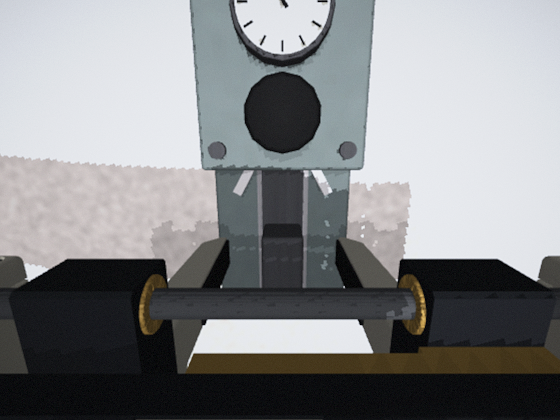

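Released, with the gauge lying in the slot. I lift straight up and step back to view the line from the front.

Emit:
{"op": "play_rows", "data": {
  "steps": [
    [-0.02,0,0,0,0,0],
    [-0.05,0,0,0,0,0],
    [-0.08,0,0,0,0,0],
    [-0.1,0,0.02,0,0,0],
    [-0.1,0,0.05,0,0,0],
    [-0.1,0,0.065,0,0,0],
    [-0.1,0,0.065,0,0,0],
    [-0.1,0,0.065,0,0,0]
  ]
}}

```text
t: 12.2
tcp_pos: [510.3, -5.2, 126.6]
ee_rot: [1.424, 1.056, -1.425]
ft_force: [0.8, 1.3, -0.1]
finger_gap: 64.8
```

```bash
python3 - <<'E'
from h import *
n="wrist";m=camera_model(n);np.save(n+"10.npy",m['cam_to_world'])
im=camera(n);cv2.imwrite(f"pics/{n}10.png",im[:,:,::-1])
o=get_obs();print(o['tcp_pos'],o['ft_force'],o['finger_gap'])
im=cv2.imread("pics/wrist10.png")
cv2.imwrite("pics/w10c.png",cv2.resize(im[30:160,205:345],None,fx=4.5,fy=4.5,interpolation=cv2.INTER_CUBIC))
E
```

```text
[510.44430397  -4.61658354 126.50556527] [-0.40036949  0.58479488  0.39119709] 64.89597754787181
```

View pics/wrist10.png

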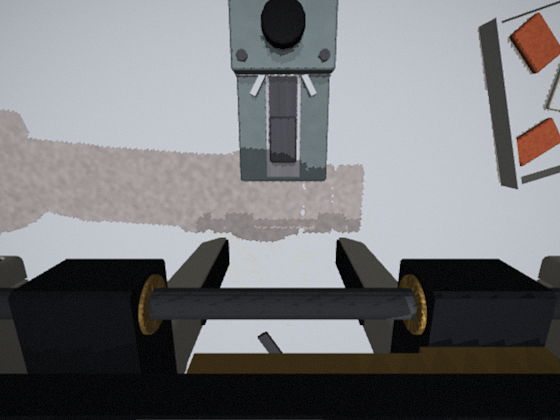

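View pics/w10c.png

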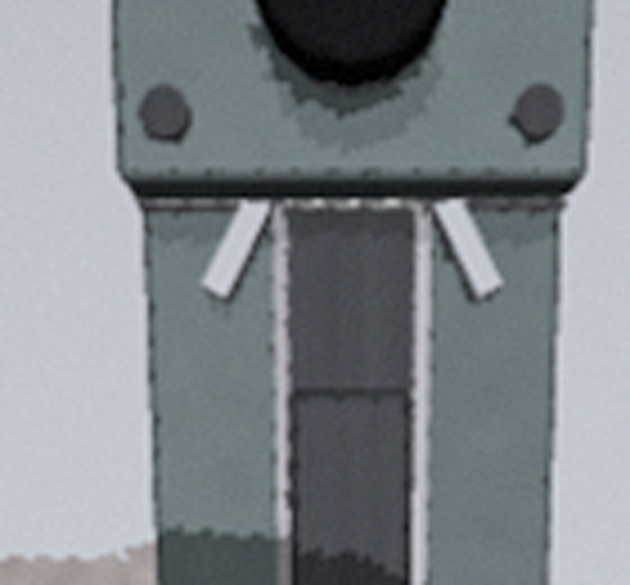

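```bash
python3 - <<'E'
from h import *
m=camera_model("wrist");m['cam_to_world']=np.load("wrist10.npy")
f=lambda x,y,z:p2w(m,(x+.5)/4.5-.5+205,(y+.5)/4.5-.5+30,z)
b=f(352,393,52);rear=p2w(m,283,161.5,52)
e=f(351,177,50); u=np.array([.2924,.9563,0]);w=np.array([-.9563,.2924,0])
l=f(351,200,26);k=f(351,0,80)
g=f(351,203,22)
for n,p in(("block front",b),("rear",rear),("line?",l),("face bottom",g)):print(n,(p-e)@u,(p-e)@w)
im=cv2.imread("pics/wrist10.png")
cv2.imwrite("pics/w10d.png",cv2.resize(im[60:90,230:335],None,fx=7.5,fy=7.5,interpolation=cv2.INTER_NEAREST))
E
```

```text
block front -34.96952165198296 -0.17846156614514555
rear -69.63224810546889 -0.32707477760839804
line? 0.651554854655969 -0.024928267424972877
face bottom 0.8336486716499155 -0.029069896525583887
```

View pics/w10d.png

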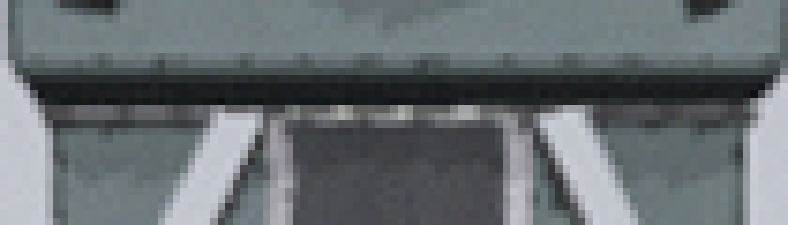

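The line is level with the front face within 1 mm, the block front is at -35.0 mm as expected, and it is centred within 0.3 mm. Next I shut the fingers and go above the knob.

```bash
python3 - <<'E'
from h import *
tgt((551.4,130.9,90),-17)
E
```

```text
cur [510.4  -4.6 126.5] axes y [ 0.957 -0.291 -0.001] yaw -16.9 x [-0.0011  0.0011 -1.    ]
0 shift [ 3.660e-02 -1.000e-04 -1.415e-01] turn [ 0.1  -0.04  0.08]
180 shift [ 3.660e-02 -1.000e-04 -1.415e-01] turn [-1.799e+02 -1.200e-01 -7.000e-02]
```

Emit:
{"op": "play_rows", "data": {
  "steps": [
    [0,0,-0.03,0.1,0,0],
    [0,0,-0.06,0.1,0,0],
    [0,0,-0.09,0.1,0,0],
    [0,0,-0.12,0.1,0,0],
    [0,0,-0.14,0.1,0,0],
    [0,0,-0.1415,0.1,0,0],
    [0,0,-0.1415,0.1,0,0],
    [0,0,-0.1415,0.1,0,0],
    [0,0,-0.1415,0.1,0,0],
    [0,0,-0.1415,0.1,0,0]
  ],
  "grip": 1
}}

```text
t: 13.25
tcp_pos: [551.6, 127.9, 127.3]
ee_rot: [1.427, 1.052, -1.427]
ft_force: [0.0, 0.4, 0.2]
finger_gap: 0.5
```

```bash
python3 - <<'E'
from h import *
tgt((551.4,130.9,90),-17)
o=get_obs();print(o['ft_force'],o['finger_gap'])
im=camera("top");cv2.imwrite("pics/top11.png",im[:,:,::-1])
im=camera("side")[:,:,::-1];cv2.imwrite("pics/s11.png",cv2.resize(im[150:240,210:330],None,fx=6,fy=6,interpolation=cv2.INTER_CUBIC))
E
```

```text
cur [551.6 127.9 127.3] axes y [ 0.955 -0.296 -0.   ] yaw -17.21 x [-1.e-04 -3.e-04 -1.e+00]
0 shift [ 0.0373 -0.0011 -0.0028] turn [-0.21  0.02  0.  ]
180 shift [ 0.0373 -0.0011 -0.0028] turn [ 1.7979e+02  0.0000e+00 -3.0000e-02]
[0.04680708 0.41467469 0.21730957] 0.4683954928613704
```

View pics/s11.png

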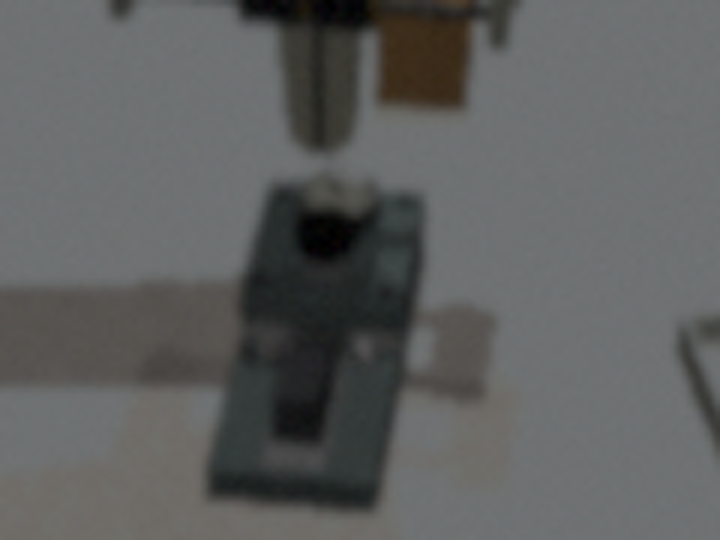

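The fingers are shut and over the knob. I descend to just above it, then press slowly.

Emit:
{"op": "play_rows", "data": {
  "steps": [
    [0.015,-0.001,-0.0028,0,0,0],
    [0.03,-0.001,-0.0028,0,0,0],
    [0.04,-0.001,-0.0028,0,0,0],
    [0.044,-0.001,-0.0028,0,0,0],
    [0.046,-0.001,-0.0028,0,0,0],
    [0.048,-0.001,-0.0028,0,0,0],
    [0.05,-0.001,-0.0028,0,0,0],
    [0.05,-0.001,-0.0028,0,0,0]
  ]
}}

```text
t: 14.15
tcp_pos: [552.1, 132.1, 77.5]
ee_rot: [1.426, 1.052, -1.424]
ft_force: [-0.1, 0.4, 0.9]
finger_gap: 0.7
```

Emit:
{"op": "play_rows", "data": {
  "steps": [
    [0.001,0,0,0,0,0],
    [0.002,0,0,0,0,0],
    [0.003,0,0,0,0,0],
    [0.004,0,0,0,0,0],
    [0.004,0,0,0,0,0]
  ]
}}

```text
t: 14.65
tcp_pos: [552.0, 132.1, 73.2]
ee_rot: [1.426, 1.052, -1.425]
ft_force: [-0.7, -0.6, 5.2]
finger_gap: 0.5
```

Force is 5.2 N at z=73, so the plunger is moving. I continue slowly.

Emit:
{"op": "play_rows", "data": {
  "steps": [
    [0.0005,0,0,0,0,0],
    [0.001,0,0,0,0,0],
    [0.0015,0,0,0,0,0],
    [0.002,0,0,0,0,0],
    [0.002,0,0,0,0,0]
  ]
}}

```text
t: 15.15
tcp_pos: [552.0, 132.1, 71.1]
ee_rot: [1.426, 1.052, -1.425]
ft_force: [2.7, 0.2, 3.4]
finger_gap: 0.2
```

Emit:
{"op": "play_rows", "data": {
  "steps": [
    [0.0005,0,0,0,0,0],
    [0.001,0,0,0,0,0],
    [0.001,0,0,0,0,0]
  ]
}}

```text
t: 15.45
tcp_pos: [552.0, 132.1, 70.4]
ee_rot: [1.426, 1.052, -1.425]
ft_force: [1.1, -0.2, 5.5]
finger_gap: 0.4
```

Emit:
{"op": "play_rows", "data": {
  "steps": [
    [0.0005,0,0,0,0,0],
    [0.001,0,0,0,0,0],
    [0.001,0,0,0,0,0]
  ]
}}

```text
t: 15.75
tcp_pos: [552.0, 132.1, 70.3]
ee_rot: [1.427, 1.053, -1.424]
ft_force: [-0.8, 0.2, 11.1]
finger_gap: 0.4
```

Emit:
{"op": "play_rows", "data": {
  "steps": [
    [0.0005,0,0,0,0,0],
    [0.001,0,0,0,0,0],
    [0.001,0,0,0,0,0],
    [0.001,0,0,0,0,0]
  ]
}}

```text
t: 16.15
tcp_pos: [552.0, 132.1, 70.3]
ee_rot: [1.427, 1.053, -1.424]
ft_force: [-2.2, -0.5, 16.8]
finger_gap: 0.8
```

The plunger is at a hard stop at z≈70.3 with the force rising, so it rests on the blade. I lift straight up, step back and look.

Emit:
{"op": "play_rows", "data": {
  "steps": [
    [-0.01,0,0,0,0,0],
    [-0.03,0,0,0,0,0],
    [-0.06,0,0,0,0,0],
    [-0.06,0,0.03,0,0,0],
    [-0.06,0,0.07,0,0,0],
    [-0.06,0,0.11,0,0,0],
    [-0.06,0,0.14,0,0,0],
    [-0.06,0,0.14,0,0,0],
    [-0.06,0,0.14,0,0,0],
    [-0.06,0,0.14,0,0,0]
  ]
}}

```text
t: 17.15
tcp_pos: [510.2, 0.2, 127.6]
ee_rot: [1.424, 1.056, -1.425]
ft_force: [-0.1, 0.4, 0.5]
finger_gap: 0.9
```

```bash
python3 - <<'E'
from h import *
n="wrist";m=camera_model(n);np.save(n+"12.npy",m['cam_to_world'])
im=camera(n);cv2.imwrite(f"pics/{n}12.png",im[:,:,::-1])
o=get_obs();print(o['tcp_pos'],o['ft_force'],o['finger_gap'])
im=cv2.imread("pics/wrist12.png")
cv2.imwrite("pics/w12c.png",cv2.resize(im[0:160,205:345],None,fx=3.7,fy=3.7,interpolation=cv2.INTER_CUBIC))
cv2.imwrite("pics/top12.png",camera("top")[:,:,::-1])
E
```

```text
[5.10337902e+02 2.88015065e-01 1.27614778e+02] [0.63260624 0.15335105 0.25911596] 0.8313828249883316
```

View pics/w12c.png

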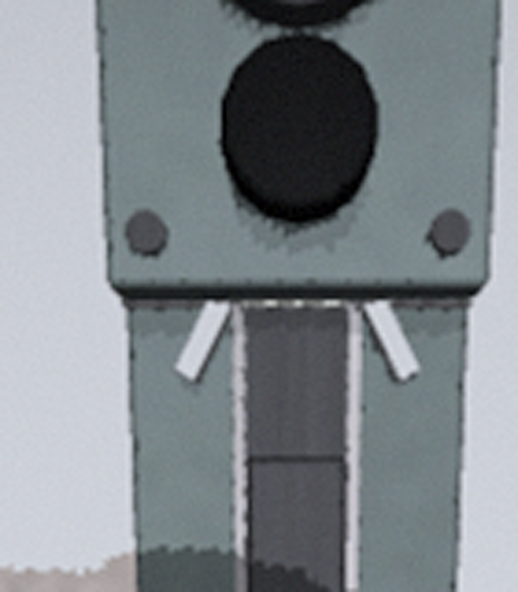

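View pics/top12.png

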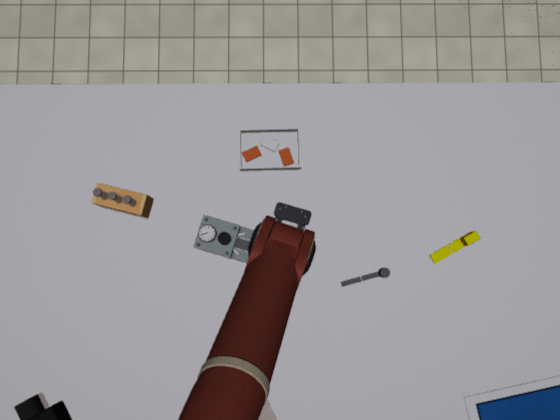

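The line is still at the front face, the blade is centred, the knob has sunk and the bystanders have not moved. I hand the job in.

```bash
python3 - <<'E'
from h import *
m=camera_model("wrist");m['cam_to_world']=np.load("wrist12.npy")
f=lambda x,y,z:p2w(m,(x+.5)/3.7-.5+205,(y+.5)/3.7-.5,z)
e=f(297,284,50);b=f(296,459,52);u=np.array([.2924,.9563,0]);print("block front",(b-e)@u)
print(close_job())
E
```

```text
block front -34.950670486117836
the job is handed in; nothing more can be done
None
```

I set the thickness tester and handed the job in at about 17 s; the hand-in reports no verdict.

**What I did:** I gripped the wide-blade gauge by its square block and slid the blade flat into the slot until its line was level with the front face. I let go, then pressed the black plunger knob down with the shut fingers until it stopped, and backed the arm away.

**Last checks:**
- **Line position:** The block's front end measured 34.95 mm before the slot's front face, against 35 mm nominal, so the line is level to about 1 mm. The wrist picture also shows the line at the face.
- **Centring:** The blade was about 0.3 mm from the slot's middle after release. It still looked centred after pressing.
- **Plunger:** It stopped hard at about 70.3 mm, where 70 mm is nominal. The force rose from about 5 N to 17 N with no further movement.
- **Bystanders:** The other gauge, the tray, the rack and the yellow look-alike look unmoved in the last top picture.

No check failed. The top and wrist cameras disagreed by 1–3 mm on the first gauge and slot positions. I resolved that by measuring the line against the slot's front face in the same wrist picture.

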